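# Index the fixture and snap the cap on its stud

## Robot

A 7-joint arm with a two-finger parallel gripper is mounted at the origin on a cart in front of the work surface, level with it; the furniture and walls round the work are solid. World frame = base frame: x ahead of the robot, y to its left, z up, the work surface at z = 0. Lengths are in m, angles in rad, forces in N, time in s.
With the tool pointing down it reaches from about 0.4 to 0.875 m from the base axis. Payload 19.3 kg.
Tool frame: the origin (TCP) lies at the very end of the fingers, on their centre line; the grasp point (between the pads) lies 19 mm behind it; z points along the fingers, y is the line along which they close (so a half turn about z gives the same grasp; the last joint's range is limited). The gripper opens to 85 mm and grips with 20 to 120 N. Pads are 22 mm wide; open, the fingers measure 114 mm over their backs; the gripper's body (76 mm by 85 mm) begins 54 mm behind the grasp point. The pads swing forward as they close: fully open they stand 13 mm farther back than shut.
Start: joints at [1.235, 0.521, -0.036, 1.599, 0.021, 1.021, -0.113], TCP at [0.164, -0.603, 0.231] pointing down, gripper open.
Joint ranges: [-2.91, 2.91], [-0.3, 2.13], [-1.5, 1.42], [0.17, 2.43], [-1.26, 4.41], [0.16, 1.93], [-2.52, 2.52]. Speed limits (rad/s): [1.89, 1.89, 2.39, 2.39, 3.01, 3.01, 3.01].

## Interface

Orientations are given as [roll, pitch, yaw] about the fixed x, y, z axes, in that order (R = Rz(yaw) Ry(pitch) Rx(roll)).
In Python, from workcell import monitor, viewer, bot gives the robot as it stands.
- The arm moves only by the tool move_arm, never from a script. Its arguments are lists of equal length, an entry for each row: "gripper": the opening, from 0 (shut) to 1 (fully open); "linear": the shift along the tool's x, y, z in cm, a list of three; "twist": the turn about the tool's z in degrees. A call has 1 to 8 rows; each row shifts and turns the commanded pose from where the row before left it, along the tool's axes as they then stand; what a row does not reach is not made up. A row lasts 1/10 s, in which the tool goes at most 50 mm and 8.59 degrees, less where a joint would pass 70% of its speed; a pose out of reach is approached as far as the arm can. A call with a gripper value outside its range is refused whole. The fingers move at their own pace and stop on an object; "squeeze" is the grip in N (left out, the last holds). Time passes only in rows, so rows that do not move let the fingers close. It gives the time, the measured TCP pose, the force, the opening and the grip force at its end, in the units of the state.
- monitor.observe(): the state, without advancing time (a new reading comes with each control period).
- viewer.grab_frame(name): name is "scene" or "top" or "wrist"; returns a dict with "img" (420x560x3 uint8, red, green, blue), "K" (3x3 intrinsics, pixels), "eye" and "rotation" of the camera in the world. Camera axes: x right, y up, looking along -z (the intrinsics and any distortion apply to the point x, -y, -z); pixel columns grow to the right and rows downward; lengths in m; the calibration is good to about 2 mm. A picture is of the moment at which its call begins. There is no depth.
- bot.job_done(): hands the job in; it is judged then, once.
The state is a dict: "clock": time; "qpos": joint angles; "qd": joint speeds; "joint_efforts": joint torques, N m; "position": TCP position; "tool_rot": TCP orientation; "force": force on the tool from outside, world axes, zero at the start; "moment": the same for the moment, N m; "grip_width": finger opening in m; "finger_force": force on a finger pad.
Only numpy, scipy, OpenCV 4.12 (cv2) and the standard library are available. Lean on these libraries where they do the work, as an engineer would, in place of code of your own. Each camera call takes 0.05 s, during which the arm holds its last target. There are 200 camera calls.

## Task

On the indexing fixture, lift the sprung plunger knob, swing the head a quarter turn clockwise so that the stud comes out from under the guard, and let the plunger drop home into its notch. Then press the smaller of the two black caps onto the stud until it clicks and sits fully down on its seat, and finish while still pressing it down firmly with the gripper, about 10 N or more: do not let go. Leave the other cap and the loose things lying about alone.

Things in the scene. Friction and masses are not known exactly. Their poses are not given: they have to be found in the camera images.
- pivot (a point): Vertical axis of the fixture's round aluminium head (124 mm across), at its top face, 36 mm above the bench. The fixture is bolted down, at a new place and turn each time. Frame fixed to its base: z up, x towards the guard. The knob moves over a steel rail on the base with two notches 90 degrees apart.
- knob (a point): Centre of the round black plunger knob, 26 mm across and 28 mm high, 85 mm from the pivot axis on an arm of the head, across from the stud. With the plunger home this point is 64 mm above the bench, and the knob's underside is 4 mm above a boss (22 mm across) on the arm. z up, along the plunger.
- index_head (a joint): Angle of the head (rad), growing clockwise from above: 0 at the start, pin in the first notch, stud under the guard (0.02 of play); 1.571 with the pin in the second notch (knob at the pivot frame's +y, stud at its -y). End stops at -0.05 and 1.63. It stays where it is left; turning takes under 2 N at the knob.
- plunger (a joint): Lift of the plunger (m): 0 home (down), at most 0.016. A spring pulls it down with 5 N at 0, 9 N at the top. The pin (8 mm, round tip, in 12 mm notches) clears the notches from 0.009; let go between the notches it rests on the rail at about 0.0085. Let go within 3 mm of a notch's middle it drops home.
- seat_top (a point): Centre of the top of the round steel seat (35 mm across, 46 mm above the bench) on the head, 48 mm from the pivot axis, across from the knob; it turns with the head. A steel stud, 16 mm thick with a tapered tip, rises 18 mm above it, with four sprung balls round it (26 mm across them).
- seat: The same steel seat; origin at the centre of its foot on the head, 10 mm under its top.
- snap_cap: Smaller black cap, 36 mm across, 32 mm high, standing upright, mouth down; origin at the centre of its underside. It swaps places with the wider cap. Its 23 mm mouth snaps over the stud's balls: it first rests on them, underside about 10 mm above the seat, goes over at about 10 to 15 N, clicks (the force drops) with some 6 mm to go, and then sits on the seat, underside at the seat's top.
- wide_cap: Bystander: the other black cap, 54 mm across and 32 mm high, origin at the centre of its underside. It does not fit the stud.
- sanding_block: Bystander: black rubber sanding block, 64 x 108 x 37 mm.
- offcut_c: Bystander: pale mitred wood offcut, 44 x 64 x 30 mm.
- offcut_d: Bystander: brown mitred wood offcut, 38 x 100 x 19 mm, at the right end of the bench.
- offcut_e: Bystander: small pale mitred wood offcut, 32 x 55 x 19 mm, at the right end of the bench.
- pencil: Bystander: green pencil, 160 mm long.
- guard (a point): Centre of the top of the guard, 76 mm above the bench, 64 mm from the pivot along the pivot frame's x: a dark steel angle with a flat roof 70 mm (x) by 46 mm (y) and 4 mm thick, which covers the stud at the start.
There are look-alikes about, which are no part of the job. Leave any purple look-alike of the snap_cap alone.

How it is judged:
By the outcome, as a careful person would: the job done as asked, in the order asked, and still so for the second after the job is handed in, while the arm keeps its last pose, push and grip.
It also fails if it takes over 58 s, if anything falls off the work surface, if the arm or the gripper's body presses on something with over 40 N, if the wrist force passes 120 N, or if a joint passes its speed limit or range.

## Working session

There is one attempt and no reset: what is moved stays moved. The work goes in short steps, Python scripts to look and compute and a tool call to move; the robot and the scene stay as the last step left them, time stands still between calls to the robot, and variables do not carry over. Pictures are saved under pics/ and viewed, at most 10 in all, crops included, and the job is handed in when it is done.

Besides the shell and the picture viewer there is one more tool, called after "Call:" as name([rows], argument=value, ...), one row to a line, values as JSON. move_arm: Moves the arm, as the interface text tells. Its arguments: {"type":"object","properties":{"gripper":{"type":"array"},"linear":{"type":"array"},"twist":{"type":"array"},"squeeze":{"type":"number"}},"required":["gripper","linear","twist"]}

```bash
mkdir -p pics; ls; python3 - <<'E'
from workcell import monitor, viewer, bot
import cv2,pickle
print(monitor.observe())
for n in("scene","top"):
    f=viewer.grab_frame(n); pickle.dump(f,open(f'{n}0.pkl','wb'))
    print(n,f['K'],f['eye'],f['rotation'],[k for k in f])
    cv2.imwrite(f'pics/{n}0.png',cv2.resize(f['img'][:,:,::-1],(800,600),interpolation=cv2.INTER_CUBIC))
E
```

```text
pics
{'clock': 0.0, 'qpos': array([ 1.23479199,  0.52199285, -0.03631261,  1.60000019,  0.02118133,
        1.02107569, -0.11280925]), 'qd': array([-3.21142516e-04,  4.63640885e-04,  4.60729819e-04,  2.50002979e-04,
        6.90071929e-04,  9.60611416e-04, -3.24578985e-05]), 'joint_efforts': array([-8.20768346e-04, -9.27133656e+01,  1.97972752e+00, -3.69947898e+01,
        1.80087023e-02,  7.87830446e-03, -3.70113821e-05]), 'position': array([ 0.16405448, -0.60274582,  0.23074187]), 'tool_rot': array([-3.14050300e+00,  6.85582073e-05,  2.65762427e-01]), 'force': array([ 0.1347696 , -0.38845672, -1.20993579]), 'moment': array([-0.06492226,  0.01088355, -0.00124222]), 'finger_force': 0.0, 'grip_width': 0.08584960027859993}
scene [[537.1078013    0.         286.12221428]
 [  0.         537.1078013  209.03100471]
 [  0.           0.           1.        ]] [-0.08980283  0.65923445  0.72318664] [ 1.04330593  0.0216429  -2.61354312] ['img', 'K', 'eye', 'rotation']
top [[450.66202959   0.         278.54684836]
 [  0.         450.66202959 211.22838927]
 [  0.           0.           1.        ]] [ 0.34254475 -0.28407378  0.97265061] [ 0.16661481 -0.00591255 -1.56152658] ['img', 'K', 'eye', 'rotation']
```

View pics/scene0.png

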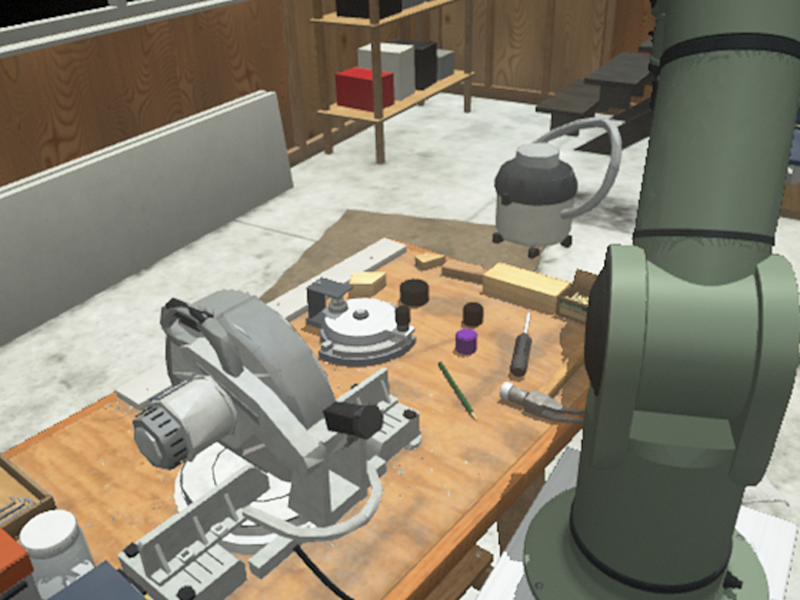

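View pics/top0.png

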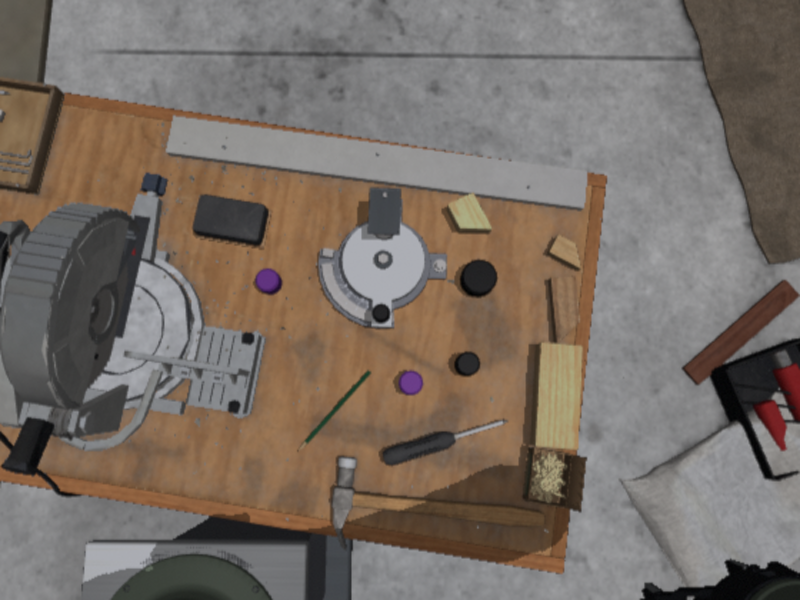

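The top view (800-px scale) shows the fixture pivot at (383,259), knob (380,313), guard (385,211), small cap (467,364) and wide cap (478,278). There are purple look-alikes at (268,281) and (411,383). I'll enlarge both views.

```bash
cat > h.py <<'E'
import numpy as np, cv2, pickle
from scipy.spatial.transform import Rotation as R
def ray(f,u,v):
    d=np.linalg.inv(f['K'])@[u,v,1]; d=np.array([d[0],-d[1],-d[2]])
    d=R.from_euler('xyz',f['rotation']).as_matrix()@d if np.ndim(f['rotation'])==1 else f['rotation']@d
    return np.array(f['eye']),d/np.linalg.norm(d)
def atz(f,u,v,z):
    e,d=ray(f,u,v); return e+d*(z-e[2])/d[2]
def tri(obs):
    A=np.zeros((3,3));b=np.zeros(3);L=[]
    for f,u,v in obs:
        e,d=ray(f,u,v);P=np.eye(3)-np.outer(d,d);A+=P;b+=P@e;L.append((e,d))
    p=np.linalg.solve(A,b); return p,[np.linalg.norm(np.cross(p-e,d)) for e,d in L]
def proj(f,p):
    M=R.from_euler('xyz',f['rotation']).as_matrix(); c=M.T@(np.array(p)-f['eye']); c=np.array([c[0],-c[1],-c[2]])
    q=f['K']@c; return q[:2]/q[2]
def load(n): return pickle.load(open(n+'.pkl','rb'))
E
python3 - <<'E'
from h import *
t=load('top0')['img'][120:280,215:365]; s=load('scene0')['img'][165:285,205:365]
a=cv2.resize(t,None,fx=4,fy=4,interpolation=cv2.INTER_CUBIC)[:600]
b=cv2.resize(s,None,fx=5,fy=5,interpolation=cv2.INTER_CUBIC)
cv2.imwrite('pics/tc.png',a[:,:,::-1]);cv2.imwrite('pics/sc.png',b[:,:,::-1])
E
```

```text
(no output)
```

View pics/tc.png

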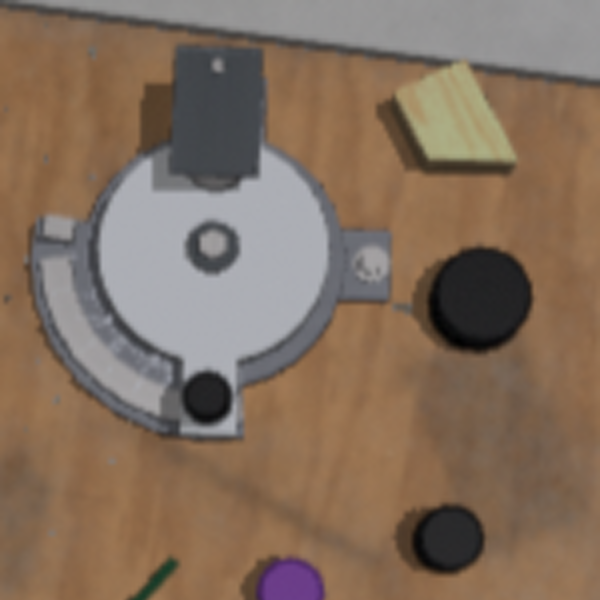

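View pics/sc.png

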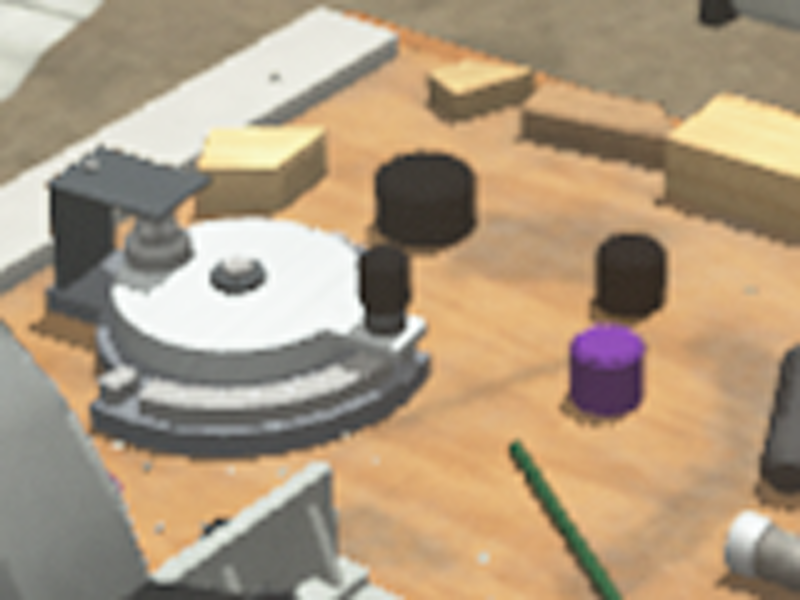

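```bash
python3 - <<'E'
from h import *
np.set_printoptions(precision=4,suppress=True)
t,s=load('top0'),load('scene0')
T=lambda x,y:((x+.5)/4-.5+215,(y+.5)/4-.5+120)
S=lambda x,y:((x+.5)/5-.5+205,(y+.5)/5-.5+165)
for n,a,b,z in [('knobtop',(208,397),(386,258),.078),('cap',(450,538),(632,250),.032),('hub',(213,243),(239,268),.04),('wide',(481,298),(425,175),.032),('guard',(217,112),(128,183),.076)]:
    print(n,tri([(t,*T(*a)),(s,*S(*b))]),atz(t,*T(*a),z),atz(s,*S(*b),z))
E
```

```text
knobtop (array([ 0.4775, -0.2643,  0.0729]), [np.float64(0.0005080266103938117), np.float64(0.0005080266103938399)]) [ 0.4772 -0.2642  0.078 ] [ 0.4726 -0.2571  0.078 ]
cap (array([ 0.4105, -0.3909,  0.0295]), [np.float64(0.0008636293285718886), np.float64(0.0008636293285719775)]) [ 0.4112 -0.3903  0.032 ] [ 0.4079 -0.3874  0.032 ]
hub (array([ 0.5639, -0.2655,  0.0422]), [np.float64(0.0012548599908325919), np.float64(0.0012548599908325548)]) [ 0.5656 -0.2649  0.04  ] [ 0.5647 -0.2686  0.04  ]
wide (array([ 0.5394, -0.4081,  0.0302]), [np.float64(6.714256199829943e-05), np.float64(6.7142561998367e-05)]) [ 0.539  -0.4079  0.032 ] [ 0.5379 -0.4053  0.032 ]
guard (array([ 0.6275, -0.2668,  0.0724]), [np.float64(0.0001435285573163311), np.float64(0.00014352855731617276)]) [ 0.6264 -0.2668  0.076 ] [ 0.6233 -0.2616  0.076 ]
```

```bash
cat >> h.py <<'E'
def rows(yaw0,dw,dyaw,n):
    "rows (cm, deg) for world shift dw (m) and yaw change dyaw (rad), tool down"
    out=[];y=yaw0
    for i in range(n):
        M=R.from_euler('xyz',[np.pi,0,y]).as_matrix()
        out.append((np.round(M.T@np.array(dw)/n*100,2).tolist(),round(-np.degrees(dyaw)/n,2))); y+=dyaw/n
    print([o[0] for o in out],[o[1] for o in out])
E
python3 - <<'E'
from h import *
from workcell import monitor
o=monitor.observe(); p=o['position'];y=o['tool_rot'][2]
rows(y,np.array([.478,-.264,.21])-p,1.571-y,16)
E
```

```text
[[2.45, -1.53, 0.13], [2.57, -1.32, 0.13], [2.66, -1.11, 0.13], [2.75, -0.89, 0.13], [2.81, -0.66, 0.13], [2.85, -0.43, 0.13], [2.88, -0.2, 0.13], [2.89, 0.04, 0.13], [2.87, 0.27, 0.13], [2.84, 0.51, 0.13], [2.79, 0.74, 0.13], [2.72, 0.96, 0.13], [2.63, 1.18, 0.13], [2.53, 1.39, 0.13], [2.41, 1.59, 0.13], [2.27, 1.78, 0.13]] [np.float64(-4.67), np.float64(-4.67), np.float64(-4.67), np.float64(-4.67), np.float64(-4.67), np.float64(-4.67), np.float64(-4.67), np.float64(-4.67), np.float64(-4.67), np.float64(-4.67), np.float64(-4.67), np.float64(-4.67), np.float64(-4.67), np.float64(-4.67), np.float64(-4.67), np.float64(-4.67)]
```

Call:
move_arm([
  [2.45, -1.53, 0.13],
  [2.57, -1.32, 0.13],
  [2.66, -1.11, 0.13],
  [2.75, -0.89, 0.13],
  [2.81, -0.66, 0.13],
  [2.85, -0.43, 0.13],
  [2.88, -0.2, 0.13],
  [2.89, 0.04, 0.13],
], gripper=[1, 1, 1, 1, 1, 1, 1, 1], twist=[-4.67, -4.67, -4.67, -4.67, -4.67, -4.67, -4.67, -4.67])

```text
clock: 0.9
position: [0.3224, -0.4321, 0.2208]
tool_rot: [-3.142, -0.0, 0.923]
force: [0.9, -0.7, 0.3]
grip_width: 0.0853
finger_force: 0.0
```

Call:
move_arm([
  [2.87, 0.27, 0.13],
  [2.84, 0.51, 0.13],
  [2.79, 0.74, 0.13],
  [2.72, 0.96, 0.13],
  [2.63, 1.18, 0.13],
  [2.53, 1.39, 0.13],
  [2.41, 1.59, 0.13],
  [2.27, 1.78, 0.13],
], gripper=[1, 1, 1, 1, 1, 1, 1, 1], twist=[-4.67, -4.67, -4.67, -4.67, -4.67, -4.67, -4.67, -4.67])

```text
clock: 1.7
position: [0.4791, -0.2628, 0.2104]
tool_rot: [3.142, -0.0, 1.575]
force: [-0.6, 0.4, 0.1]
grip_width: 0.0852
finger_force: 0.0
```

```bash
python3 - <<'E'
from h import *
from workcell import monitor, viewer
f=viewer.grab_frame('wrist'); pickle.dump(f,open('w0.pkl','wb'))
o=monitor.observe(); print(o['position'],o['tool_rot'],o['qpos'],o['force'],f['eye'],f['rotation'],f['K'])
print([proj(f,p) for p in [(.4775,-.2643,.078),(.5645,-.2655,.036),(.41,-.39,.032)]])
cv2.imwrite('pics/w0.png',cv2.resize(f['img'][:,:,::-1],(800,600),interpolation=cv2.INTER_CUBIC))
E
```

```text
[ 0.48224965 -0.25858736  0.21039434] [ 3.13975458e+00 -1.96090946e-03  1.58541409e+00] [ 0.72146925  0.45271487 -0.45306256  1.81255443  0.23820222  0.92941216
  0.17937747] [ 1.11478791  6.6712782  -0.27912442] [ 0.47951971 -0.18590301  0.35371942] [-0.30789108  0.00062553  0.0060381 ] [[365.02920108   0.         277.21780335]
 [  0.         365.02920108 214.50878953]
 [  0.           0.           1.        ]]
[array([274.26126981, 203.22097189]), array([371.76320916, 192.26449093]), array([207.30539735, 310.2219273 ])]
```

View pics/w0.png

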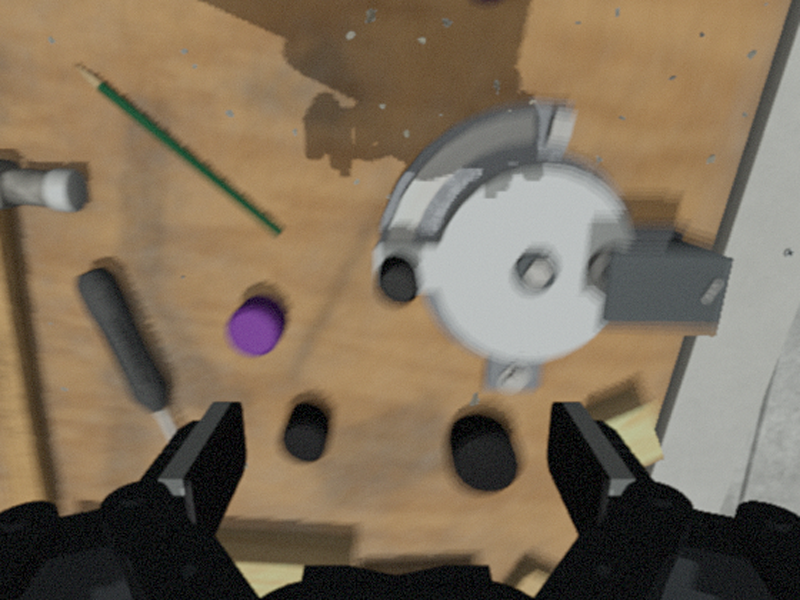

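Wrist view: knob at (402,280), small cap (305,432), wide cap (484,452) and guard (665,285). The arm was still settling, so the image is blurred. I'll settle it and look again.

Call:
move_arm([
  [0, 0, 0],
  [0, 0, 0],
  [0, 0, 0],
  [0, 0, 0],
], gripper=[0.6, 0.6, 0.6, 0.6], twist=[0, 0, 0, 0])

```text
clock: 2.15
position: [0.4777, -0.2651, 0.2105]
tool_rot: [-3.141, 0.0, 1.569]
force: [-0.4, -0.3, 0.0]
grip_width: 0.0511
finger_force: 0.0
```

```bash
python3 - <<'E'
from h import *
from workcell import monitor, viewer
f=viewer.grab_frame('wrist'); pickle.dump(f,open('w1.pkl','wb'))
o=monitor.observe(); print(o['position'],o['tool_rot'],f['eye'],f['rotation'])
E
```

```text
[ 0.47779194 -0.26502827  0.21053607] [-3.14151242e+00  2.16925904e-04  1.56876483e+00] [ 0.4786457  -0.18821886  0.3538304 ] [-0.30820447  0.00078449 -0.0008503 ]
```

Call:
move_arm([
  [0, 0, 3],
  [0, 0, 3],
  [0, 0, 2],
  [0, 0, 0],
  [0, 0, 0],
], gripper=[0.6, 0.6, 0.6, 0.6, 0.6], twist=[0, 0, 0, 0, 0])

```text
clock: 2.7
position: [0.4783, -0.2647, 0.131]
tool_rot: [3.142, -0.0, 1.57]
force: [0.5, -0.8, -0.7]
grip_width: 0.0513
finger_force: 0.0
```

```bash
python3 - <<'E'
from h import *
from workcell import monitor, viewer
f=viewer.grab_frame('wrist'); pickle.dump(f,open('w2.pkl','wb'))
o=monitor.observe(); print(o['position'],o['tool_rot'],f['eye'],f['rotation'])
K=(.4775,-.2643,.078);P=(.5645,-.2655,.036)
w=load('w1'); c=np.round([*proj(w,K)]).astype(int);d=np.round(proj(f,K)).astype(int);print(c,d)
a=lambda im,u0,v0,w,h,s:cv2.resize(im[v0:v0+h,u0:u0+w],None,fx=s,fy=s,interpolation=cv2.INTER_CUBIC)
A=a(w['img'],190,60,300,290,2.0)   # 600x580
x,y=max(d[0]-50,0),max(d[1]-75,0); print(x,y)
cv2.imwrite('pics/w1.png',a(w['img'],190,120,200,200,3)[:,:,::-1])
B=a(f['img'],x,y,100,150,4)
A=a(w['img'],190,130,200,200,2)
A=cv2.copyMakeBorder(A,0,200,0,0,cv2.BORDER_CONSTANT)
cv2.imwrite('pics/w12.png',np.hstack([A,B])[:,:,::-1])
E
```

```text
[ 0.47858633 -0.26480327  0.13153138] [3.14064158e+00 4.41944013e-04 1.56951356e+00] [ 0.47910454 -0.18782782  0.27434265] [-3.07839203e-01  6.31113064e-04  1.31277693e-04]
[276 200] [275 238]
225 163
```

View pics/w12.png

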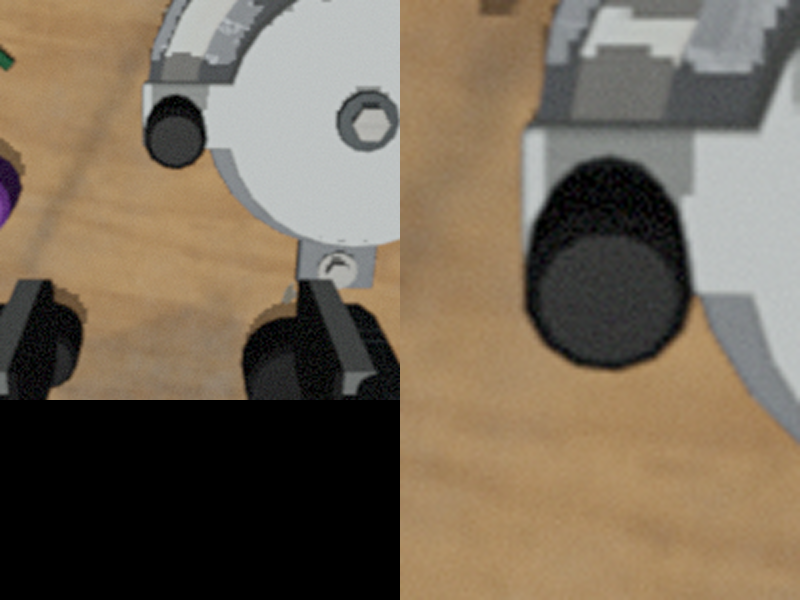

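Knob top centre is at (175,140) in the left crop and (608,300) in the right one. The hub is at (371,122).

```bash
python3 - <<'E'
from h import *
np.set_printoptions(precision=4,suppress=True)
t,s,a,b=load('top0'),load('scene0'),load('w1'),load('w2')
T=lambda x,y:((x+.5)/4-.5+215,(y+.5)/4-.5+120)
k1=(a,277.3,199.7);k2=(b,276.7,237.7)
print(tri([k1,k2]),tri([k1,k2,(t,*T(208,397))]),atz(*k1,.078),atz(*k2,.078))
h=(a,375.1,190.6);print(tri([h,(t,*T(213,243))]),atz(*h,.04))
E
```

```text
(array([ 0.4786, -0.2629,  0.0815]), [np.float64(0.00013385293761624003), np.float64(0.00013385293761628927)]) (array([ 0.4782, -0.2644,  0.0766]), [np.float64(0.0002736875264018053), np.float64(0.0006341062166283428), np.float64(0.0007743682022603288)]) [ 0.4784 -0.2639  0.078 ] [ 0.4787 -0.2643  0.078 ]
(array([ 0.5642, -0.265 ,  0.0439]), [np.float64(0.0004544263795863981), np.float64(0.00045442637958623095)]) [ 0.5648 -0.266   0.04  ]
```

Call:
move_arm([
  [0.05, 0, 1.2],
  [0, 0, 1.4],
  [0, 0, 1.4],
  [0, 0, 1.4],
  [0, 0, 1.2],
  [0, 0, 1.0],
  [0, 0, 0.3],
  [0, 0, 0],
], gripper=[0.6, 0.6, 0.6, 0.6, 0.6, 0.6, 0.6, 0.6], twist=[0, 0, 0, 0, 0, 0, 0, 0])

```text
clock: 3.55
position: [0.4781, -0.2639, 0.0511]
tool_rot: [-3.141, -0.0, 1.57]
force: [0.1, 0.3, 0.1]
grip_width: 0.0512
finger_force: 0.0
```

Call:
move_arm([
  [0, 0, 0],
  [0, 0, 0],
  [0, 0, 0],
  [0, 0, 0],
  [0, 0, 0],
  [0, 0, 0],
], gripper=[0.1, 0.1, 0.1, 0.1, 0.1, 0.1], twist=[0, 0, 0, 0, 0, 0], squeeze=50)

```text
clock: 4.15
position: [0.4779, -0.2643, 0.0522]
tool_rot: [-3.141, 0.001, 1.57]
force: [-4.2, 1.1, 9.1]
grip_width: 0.0237
finger_force: 48.6
```

Call:
move_arm([
  [0, 0, -0.3],
  [0, 0, -0.4],
  [0, 0, -0.4],
  [0, 0, -0.2],
  [0, 0, 0],
  [0, 0, 0],
], gripper=[0.1, 0.1, 0.1, 0.1, 0.1, 0.1], twist=[0, 0, 0, 0, 0, 0])

```text
clock: 4.75
position: [0.4779, -0.264, 0.0644]
tool_rot: [-3.141, -0.0, 1.57]
force: [-1.7, -1.3, -9.3]
grip_width: 0.0241
finger_force: 49.5
```

```bash
python3 - <<'E'
from h import *
from workcell import monitor
o=monitor.observe(); p=o['position'];print(p,o['tool_rot'],o['force'],o['grip_width'])
# arc: pivot, 90deg clockwise in 16 rows, tool twisted with it
c=np.array([.5635,-.2652,0]); v=np.array([-.085,.001,0]); y=np.pi/2
N=16;L=[]
for i in range(N):
    A=R.from_euler('z',-np.pi/2*i/N).apply(v);B=R.from_euler('z',-np.pi/2*(i+1)/N).apply(v)
    M=R.from_euler('xyz',[np.pi,0,y-np.pi/2*i/N]).as_matrix(); L.append(np.round(M.T@(B-A)*100,3).tolist())
print(L[:3],L[-1],c+B)
E
```

```text
[ 0.47788323 -0.26401435  0.06436103] [-3.14112206e+00 -7.83580745e-05  1.56976520e+00] [-1.65908258 -1.27643271 -9.25507006] 0.024067818519088208
[[0.833, 0.051, 0.0], [0.833, 0.051, 0.0], [0.833, 0.051, 0.0]] [0.833, 0.051, 0.0] [ 0.5645 -0.1802  0.    ]
```

Call:
move_arm([
  [0.833, 0.051, 0],
  [0.833, 0.051, 0],
  [0.833, 0.051, 0],
  [0.833, 0.051, 0],
  [0.833, 0.051, 0],
  [0.833, 0.051, 0],
  [0.833, 0.051, 0],
  [0.833, 0.051, 0],
], gripper=[0.1, 0.1, 0.1, 0.1, 0.1, 0.1, 0.1, 0.1], twist=[5.625, 5.625, 5.625, 5.625, 5.625, 5.625, 5.625, 5.625])

```text
clock: 5.55
position: [0.504, -0.2038, 0.0643]
tool_rot: [-3.141, 0.0, 0.781]
force: [-0.5, -2.4, -9.2]
grip_width: 0.0242
finger_force: 49.6
```

Call:
move_arm([
  [0.833, 0.051, 0],
  [0.833, 0.051, 0],
  [0.833, 0.051, 0],
  [0.833, 0.051, 0],
  [0.833, 0.051, 0],
  [0.833, 0.051, 0],
  [0.833, 0.051, 0],
  [0.833, 0.051, 0],
], gripper=[0.1, 0.1, 0.1, 0.1, 0.1, 0.1, 0.1, 0.1], twist=[5.625, 5.625, 5.625, 5.625, 5.625, 5.625, 5.625, 5.625])

```text
clock: 6.35
position: [0.5645, -0.1801, 0.0642]
tool_rot: [3.141, 0.0, -0.005]
force: [-1.6, -4.6, -8.8]
grip_width: 0.024
finger_force: 49.7
```

Call:
move_arm([
  [0, 0, 0],
  [0, 0, 0],
  [0, 0, 0],
], gripper=[0.1, 0.1, 0.1], twist=[0, 0, 0])

```text
clock: 6.65
position: [0.5642, -0.1801, 0.0643]
tool_rot: [3.142, 0.0, -0.0]
force: [-1.2, -2.8, -9.3]
grip_width: 0.0239
finger_force: 49.8
```

Call:
move_arm([
  [0, 0, 0.3],
  [0, 0, 0.3],
  [0, 0, 0.3],
  [0, 0, 0.25],
  [0, 0, 0],
  [0, 0, 0],
], gripper=[0.1, 0.1, 0.1, 0.1, 0.1, 0.1], twist=[0, 0, 0, 0, 0, 0])

```text
clock: 7.25
position: [0.5642, -0.1801, 0.053]
tool_rot: [-3.142, 0.0, -0.001]
force: [-2.2, -3.1, -4.9]
grip_width: 0.0241
finger_force: 50.1
```

Call:
move_arm([
  [0, 0, 0],
  [0, 0, 0],
  [0, 0, 0],
  [0, 0, -1],
  [0, 0, -2],
  [0, 0, -3],
  [0, 0, -4],
  [0, 0, -4],
], gripper=[0.6, 0.6, 0.6, 0.6, 0.6, 0.6, 0.6, 0.6], twist=[0, 0, 0, 0, 0, 0, 0, 0])

```text
clock: 8.05
position: [0.5641, -0.1799, 0.1952]
tool_rot: [-3.141, -0.0, -0.001]
force: [1.2, -0.0, -0.5]
grip_width: 0.0512
finger_force: 0.0
```

```bash
python3 - <<'E'
from h import *
from workcell import monitor
o=monitor.observe(); p=o['position'];y=o['tool_rot'][2];print(p,o['qpos'])
rows(y,np.array([.411,-.365,.20])-p,np.pi/2-y,16)
E
```

```text
[ 0.56411101 -0.17992922  0.19521057] [ 0.14097676  0.51152369  0.09635876  1.73107859 -0.06029318  0.90167446
 -1.30920361]
[[-0.96, 1.16, -0.03], [-1.06, 1.06, -0.03], [-1.16, 0.95, -0.03], [-1.25, 0.83, -0.03], [-1.33, 0.7, -0.03], [-1.39, 0.57, -0.03], [-1.44, 0.43, -0.03], [-1.47, 0.29, -0.03], [-1.49, 0.14, -0.03], [-1.5, -0.01, -0.03], [-1.49, -0.15, -0.03], [-1.47, -0.3, -0.03], [-1.43, -0.44, -0.03], [-1.38, -0.58, -0.03], [-1.32, -0.71, -0.03], [-1.24, -0.84, -0.03]] [np.float64(-5.63), np.float64(-5.63), np.float64(-5.63), np.float64(-5.63), np.float64(-5.63), np.float64(-5.63), np.float64(-5.63), np.float64(-5.63), np.float64(-5.63), np.float64(-5.63), np.float64(-5.63), np.float64(-5.63), np.float64(-5.63), np.float64(-5.63), np.float64(-5.63), np.float64(-5.63)]
```

```bash
python3 - <<'E'
from h import *
from workcell import monitor
o=monitor.observe(); p=o['position'];y=o['tool_rot'][2]
rows(y,np.array([.411,-.390,.20])-p,np.pi/2-y,16)
E
```

```text
[[-0.96, 1.31, -0.03], [-1.08, 1.21, -0.03], [-1.19, 1.1, -0.03], [-1.3, 0.98, -0.03], [-1.39, 0.85, -0.03], [-1.46, 0.71, -0.03], [-1.52, 0.56, -0.03], [-1.57, 0.41, -0.03], [-1.6, 0.25, -0.03], [-1.62, 0.09, -0.03], [-1.62, -0.07, -0.03], [-1.61, -0.22, -0.03], [-1.58, -0.38, -0.03], [-1.53, -0.53, -0.03], [-1.47, -0.68, -0.03], [-1.4, -0.82, -0.03]] [np.float64(-5.63), np.float64(-5.63), np.float64(-5.63), np.float64(-5.63), np.float64(-5.63), np.float64(-5.63), np.float64(-5.63), np.float64(-5.63), np.float64(-5.63), np.float64(-5.63), np.float64(-5.63), np.float64(-5.63), np.float64(-5.63), np.float64(-5.63), np.float64(-5.63), np.float64(-5.63)]
```

Call:
move_arm([
  [-0.96, 1.31, -0.03],
  [-1.08, 1.21, -0.03],
  [-1.19, 1.1, -0.03],
  [-1.3, 0.98, -0.03],
  [-1.39, 0.85, -0.03],
  [-1.46, 0.71, -0.03],
  [-1.52, 0.56, -0.03],
  [-1.57, 0.41, -0.03],
], gripper=[0.7, 0.7, 0.7, 0.7, 0.7, 0.7, 0.7, 0.7], twist=[-5.63, -5.63, -5.63, -5.63, -5.63, -5.63, -5.63, -5.63])

```text
clock: 8.85
position: [0.4875, -0.2856, 0.1964]
tool_rot: [3.141, -0.0, 0.789]
force: [1.2, 0.3, 0.1]
grip_width: 0.0597
finger_force: 0.0
```

Call:
move_arm([
  [-1.6, 0.25, -0.03],
  [-1.62, 0.09, -0.03],
  [-1.62, -0.07, -0.03],
  [-1.61, -0.22, -0.03],
  [-1.58, -0.38, -0.03],
  [-1.53, -0.53, -0.03],
  [-1.47, -0.68, -0.03],
  [-1.4, -0.82, -0.03],
], gripper=[0.7, 0.7, 0.7, 0.7, 0.7, 0.7, 0.7, 0.7], twist=[-5.63, -5.63, -5.63, -5.63, -5.63, -5.63, -5.63, -5.63])

```text
clock: 9.65
position: [0.411, -0.3905, 0.1987]
tool_rot: [3.141, 0.001, 1.575]
force: [-0.8, -0.2, 0.0]
grip_width: 0.0597
finger_force: 0.0
```

Call:
move_arm([
  [0, 0, 0],
  [0, 0, 0],
  [0, 0, 0],
  [0, 0, 0],
], gripper=[0.7, 0.7, 0.7, 0.7], twist=[0, 0, 0, 0])

```text
clock: 10.05
position: [0.412, -0.3892, 0.198]
tool_rot: [3.141, -0.0, 1.571]
force: [-0.5, -0.6, 0.5]
grip_width: 0.0601
finger_force: 0.0
```

```bash
python3 - <<'E'
from h import *
from workcell import monitor, viewer
f=viewer.grab_frame('wrist'); pickle.dump(f,open('w3.pkl','wb'))
t=viewer.grab_frame('top'); pickle.dump(t,open('t3.pkl','wb'))
s=viewer.grab_frame('scene'); pickle.dump(s,open('s3.pkl','wb'))
o=monitor.observe(); print(o['position'],o['tool_rot'],proj(f,(.4108,-.3903,.032)))
E
```

```text
[ 0.41173855 -0.38952447  0.19784646] [ 3.14157279e+00 -2.42635762e-05  1.57153420e+00] [275.05610375 192.1590049 ]
```

Call:
move_arm([
  [0, 0, 3],
  [0, 0, 3],
  [0, 0, 2],
  [0, 0, 0],
  [0, 0, 0],
], gripper=[0.7, 0.7, 0.7, 0.7, 0.7], twist=[0, 0, 0, 0, 0])

```text
clock: 10.7
position: [0.4117, -0.3898, 0.1183]
tool_rot: [-3.142, -0.0, 1.571]
force: [-0.3, -0.9, 0.5]
grip_width: 0.0597
finger_force: 0.0
```

```bash
python3 - <<'E'
from h import *
from workcell import monitor, viewer
f=viewer.grab_frame('wrist'); pickle.dump(f,open('w4.pkl','wb'))
o=monitor.observe(); print(o['position'],o['tool_rot'],proj(f,(.4108,-.3903,.032)))
a=lambda im,u0,v0,w,h,s:cv2.resize(im[v0:v0+h,u0:u0+w],None,fx=s,fy=s,interpolation=cv2.INTER_CUBIC)
g,t,s=load('w3'),load('t3'),load('s3')
x,y=(proj(g,(.4108,-.3903,.032))-35).astype(int); x2,y2=(proj(f,(.4108,-.3903,.032))-50).astype(int)
print(x,y,x2,y2)
A=np.hstack([a(g['img'],x,y,75,75,4),a(t['img'],215,125,100,75,4)[:, :400]])  # 300h x 700
B=np.hstack([a(f['img'],x2,y2,100,100,3),a(s['img'],205,180,100,75,4)])
cv2.imwrite('pics/m.png',np.vstack([A,B])[:,:,::-1])
E
```

```text
[ 0.4119132  -0.3901549   0.11881501] [3.14077663e+00 6.38961452e-04 1.57123568e+00] [274.82337192 220.66660393]
240 157 224 170
```

View pics/m.png

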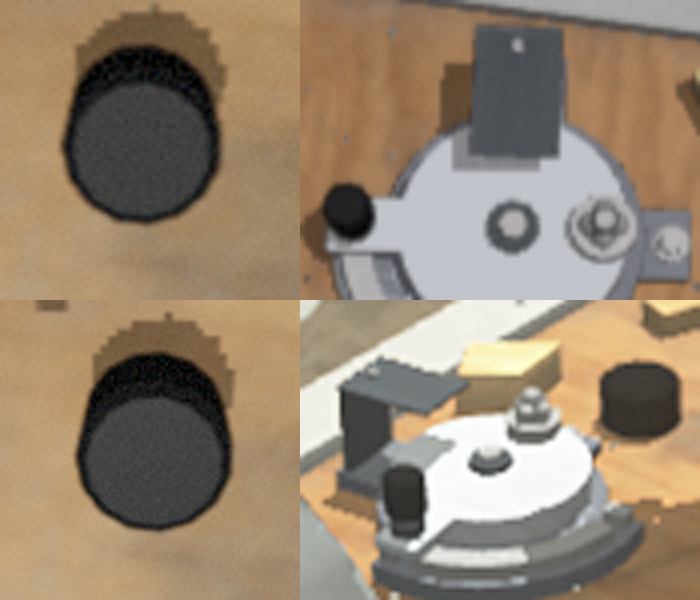

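The head has swung, so the stud is clear (top tile 603,219; scene tile 530,393) and the knob is at (348,211) and looks low. The cap top centre is at (141,150) in the upper-left tile and (154,462) in the lower-left one.

```bash
python3 - <<'E'
from h import *
np.set_printoptions(precision=4,suppress=True)
a,b,t,s=load('w3'),load('w4'),load('t3'),load('s3')
c1=(a,275,194.0);c2=(b,274.9,223.4);print('cap',tri([c1,c2])[0],atz(*c1,.032),atz(*c2,.032))
tt=(t,290.4,179.4);ss=(s,262.2,202.9)
print('stud',tri([tt,ss]),atz(*tt,.064),atz(*ss,.064))
st=(t,215+300/4-.4,125+230/4-.4);print('seat',atz(*st,.046))
print('knob',tri([(t,226.6,177.4),(s,205+105/4-.4,180+172/4-.4)]),atz(t,226.6,177.4,.078))
E
```

```text
cap [ 0.4108 -0.3912  0.035 ] [ 0.4108 -0.392   0.032 ] [ 0.4109 -0.3922  0.032 ]
stud (array([ 0.5628, -0.3121,  0.0621]), [np.float64(0.0001631683380328559), np.float64(0.0001631683380328925)]) [ 0.5624 -0.3119  0.064 ] [ 0.5607 -0.3093  0.064 ]
seat [ 0.5609 -0.3108  0.046 ]
knob (array([ 0.5632, -0.1808,  0.0753]), [np.float64(0.000753809523819955), np.float64(0.0007538095238199407)]) [ 0.5618 -0.1815  0.078 ]
```

Call:
move_arm([
  [-0.1, -0.1, 2],
  [-0.07, 0, 2.2],
  [0, 0, 2.2],
  [0, 0, 2],
  [0, 0, 1.5],
  [0, 0, 1],
  [0, 0, 0.3],
  [0, 0, 0],
], gripper=[0.7, 0.7, 0.7, 0.7, 0.7, 0.7, 0.7, 0.7], twist=[0, 0, 0, 0, 0, 0, 0, 0])

```text
clock: 11.55
position: [0.4106, -0.3918, 0.0061]
tool_rot: [3.141, 0.0, 1.571]
force: [0.3, -0.8, -0.1]
grip_width: 0.0595
finger_force: 0.0
```

Call:
move_arm([
  [0, 0, 0],
  [0, 0, 0],
  [0, 0, 0],
  [0, 0, 0],
  [0, 0, 0],
  [0, 0, 0],
], gripper=[0.2, 0.2, 0.2, 0.2, 0.2, 0.2], twist=[0, 0, 0, 0, 0, 0], squeeze=80)

```text
clock: 12.15
position: [0.4108, -0.392, 0.007]
tool_rot: [3.141, 0.001, 1.571]
force: [-2.0, 2.7, 12.8]
grip_width: 0.0342
finger_force: 78.5
```

Call:
move_arm([
  [0, 0, -1],
  [0, 0, -3],
  [0, 0, -4],
  [0, 0, -4],
  [0, 0, -2],
  [0, 0, 0],
  [0, 0, 0],
], gripper=[0.2, 0.2, 0.2, 0.2, 0.2, 0.2, 0.2], twist=[0, 0, 0, 0, 0, 0, 0])

```text
clock: 12.85
position: [0.4104, -0.3917, 0.1464]
tool_rot: [3.141, 0.001, 1.571]
force: [0.2, -0.0, -0.6]
grip_width: 0.0347
finger_force: 79.8
```

```bash
python3 - <<'E'
from h import *
from workcell import monitor, viewer
f=viewer.grab_frame('wrist'); pickle.dump(f,open('w5.pkl','wb'))
o=monitor.observe(); p=o['position'];print(p,o['tool_rot'],o['force'],o['grip_width'])
cv2.imwrite('pics/w5.png',cv2.resize(f['img'][:,:,::-1],(800,600),interpolation=cv2.INTER_CUBIC))
rows(o['tool_rot'][2],np.array([.5623,-.3125,.14])-p,np.pi/2-o['tool_rot'][2],8)
E
```

```text
[ 0.41012702 -0.39146326  0.14565544] [-3.14134289e+00 -1.42717004e-04  1.57127509e+00] [-0.60485307 -0.09078198 -0.32143727] 0.034282960677685416
[[0.99, 1.9, 0.07], [0.99, 1.9, 0.07], [0.99, 1.9, 0.07], [0.99, 1.9, 0.07], [0.99, 1.9, 0.07], [0.99, 1.9, 0.07], [0.99, 1.9, 0.07], [0.99, 1.9, 0.07]] [np.float64(0.0), np.float64(0.0), np.float64(0.0), np.float64(0.0), np.float64(0.0), np.float64(0.0), np.float64(0.0), np.float64(0.0)]
```

View pics/w5.png

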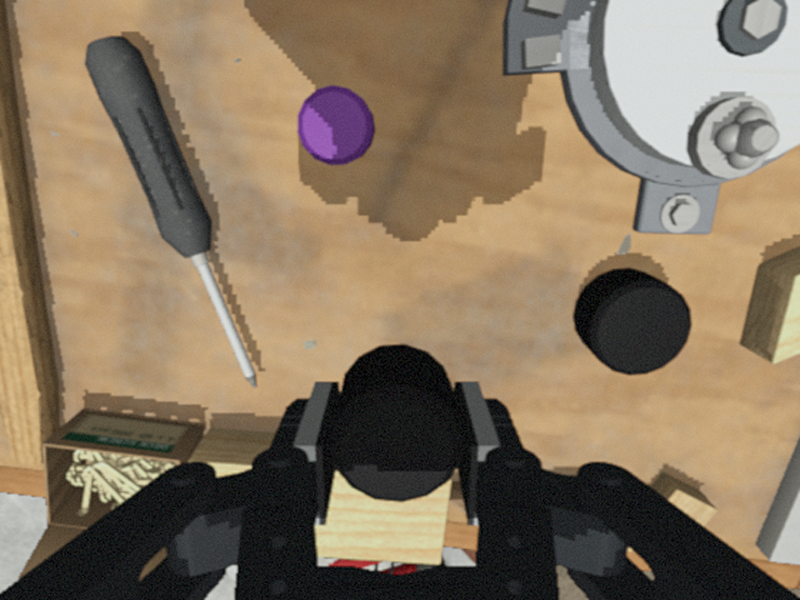

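The cap is held upright and centred between the pads, top centre about (397,437). The stud tip is at (760,137). I'll cross-check both.

```bash
python3 - <<'E'
from h import *
np.set_printoptions(precision=4,suppress=True)
w,t=load('w5'),load('t3')
q=lambda x,y:((x+.5)/800*560-.5,(y+.5)/600*420-.5)
tip=(w,*q(760,137)); print(atz(*tip,.064),tri([tip,(t,290.4,179.4)]))
print('seat',atz(w,*q(735,138),.046))
print('cap',atz(w,*q(397,437),.171))
E
```

```text
[ 0.5607 -0.3132  0.064 ] (array([ 0.5636, -0.3126,  0.0596]), [np.float64(0.0005550418674730228), np.float64(0.0005550418674729555)])
seat [ 0.5616 -0.3135  0.046 ]
cap [ 0.4113 -0.3882  0.171 ]
```

Call:
move_arm([
  [0.99, 1.9, 0],
  [0.99, 1.9, 0],
  [0.99, 1.9, 0],
  [0.99, 1.9, 0],
  [0.99, 1.9, 0],
  [0.99, 1.9, 0],
  [0.99, 1.9, 0],
  [0.99, 1.9, 0],
], gripper=[0.2, 0.2, 0.2, 0.2, 0.2, 0.2, 0.2, 0.2], twist=[0, 0, 0, 0, 0, 0, 0, 0])

```text
clock: 13.7
position: [0.5626, -0.3115, 0.1444]
tool_rot: [-3.14, -0.001, 1.571]
force: [-0.6, -0.5, -1.0]
grip_width: 0.0344
finger_force: 79.8
```

Call:
move_arm([
  [0, 0, 0],
  [0, 0, 0],
  [0, 0, 0],
], gripper=[0.2, 0.2, 0.2], twist=[0, 0, 0])

```text
clock: 14.0
position: [0.5614, -0.3128, 0.1451]
tool_rot: [-3.14, -0.0, 1.571]
force: [0.8, -0.4, -0.9]
grip_width: 0.0342
finger_force: 79.8
```

Call:
move_arm([
  [0, 0.06, 1.5],
  [0, 0, 2],
  [0, 0, 1.8],
  [0, 0, 1],
  [0, 0, 0.6],
  [0, 0, 0.4],
  [0, 0, 0],
], gripper=[0.2, 0.2, 0.2, 0.2, 0.2, 0.2, 0.2], twist=[0, 0, 0, 0, 0, 0, 0])

```text
clock: 14.7
position: [0.5629, -0.3124, 0.0727]
tool_rot: [-3.142, -0.0, 1.571]
force: [1.2, 1.2, -0.6]
grip_width: 0.0342
finger_force: 79.8
```

Call:
move_arm([
  [0, 0, 0.2],
  [0, 0, 0.2],
  [0, 0, 0.2],
  [0, 0, 0.1],
  [0, 0, 0],
  [0, 0, 0],
], gripper=[0.2, 0.2, 0.2, 0.2, 0.2, 0.2], twist=[0, 0, 0, 0, 0, 0])

```text
clock: 15.3
position: [0.563, -0.3124, 0.0658]
tool_rot: [-3.142, 0.0, 1.571]
force: [0.4, -0.9, -0.8]
grip_width: 0.0342
finger_force: 79.8
```

Call:
move_arm([
  [0, 0, 0.1],
  [0, 0, 0.1],
  [0, 0, 0.1],
  [0, 0, 0.1],
  [0, 0, 0],
  [0, 0, 0],
], gripper=[0.2, 0.2, 0.2, 0.2, 0.2, 0.2], twist=[0, 0, 0, 0, 0, 0])

```text
clock: 15.9
position: [0.5627, -0.3132, 0.0619]
tool_rot: [-3.141, 0.001, 1.571]
force: [-2.5, -5.4, 3.0]
grip_width: 0.0343
finger_force: 80.3
```

Call:
move_arm([
  [-0.1, -0.05, 0],
  [-0.05, 0, 0],
  [0, 0, 0],
  [0, 0, 0],
], gripper=[0.2, 0.2, 0.2, 0.2], twist=[0, 0, 0, 0])

```text
clock: 16.3
position: [0.5626, -0.3137, 0.0619]
tool_rot: [3.141, -0.0, 1.571]
force: [-2.3, -0.3, 5.2]
grip_width: 0.0345
finger_force: 80.5
```

Call:
move_arm([
  [0, 0, 0.1],
  [0, 0, 0.1],
  [0, 0, 0],
  [0, 0, 0],
], gripper=[0.2, 0.2, 0.2, 0.2], twist=[0, 0, 0, 0])

```text
clock: 16.7
position: [0.5627, -0.3137, 0.06]
tool_rot: [3.141, -0.0, 1.571]
force: [-2.0, -1.0, 6.2]
grip_width: 0.0346
finger_force: 80.5
```

Call:
move_arm([
  [0, 0, 0.1],
  [0, 0, 0.1],
  [0, 0, 0],
  [0, 0, 0],
], gripper=[0.2, 0.2, 0.2, 0.2], twist=[0, 0, 0, 0])

```text
clock: 17.1
position: [0.5625, -0.3137, 0.0576]
tool_rot: [-3.141, -0.0, 1.571]
force: [-0.4, -1.6, -2.2]
grip_width: 0.0343
finger_force: 79.7
```

Call:
move_arm([
  [0, 0, 0.1],
  [0, 0, 0.1],
  [0, 0, 0],
  [0, 0, 0],
], gripper=[0.2, 0.2, 0.2, 0.2], twist=[0, 0, 0, 0])

```text
clock: 17.5
position: [0.5622, -0.3136, 0.0551]
tool_rot: [-3.141, -0.001, 1.571]
force: [1.1, -1.7, -11.6]
grip_width: 0.034
finger_force: 80.7
```

Call:
move_arm([
  [0, 0, 0.1],
  [0, 0, 0.1],
  [0, 0, 0],
  [0, 0, 0],
], gripper=[0.2, 0.2, 0.2, 0.2], twist=[0, 0, 0, 0])

```text
clock: 17.9
position: [0.5625, -0.3137, 0.0539]
tool_rot: [3.142, -0.0, 1.571]
force: [-0.3, 0.6, -3.4]
grip_width: 0.0344
finger_force: 81.5
```

Call:
move_arm([
  [0, 0, 0.1],
  [0, 0, 0.1],
  [0, 0, 0],
  [0, 0, 0],
], gripper=[0.2, 0.2, 0.2, 0.2], twist=[0, 0, 0, 0])

```text
clock: 18.3
position: [0.5629, -0.3139, 0.0529]
tool_rot: [3.141, 0.0, 1.571]
force: [-5.2, 2.4, 15.5]
grip_width: 0.0341
finger_force: 83.4
```

Call:
move_arm([
  [0, 0, 0.08],
  [0, 0, 0],
  [0, 0, 0],
  [0, 0, 0],
  [0, 0, 0],
  [0, 0, 0],
], gripper=[0.2, 0.2, 0.2, 0.2, 0.2, 0.2], twist=[0, 0, 0, 0, 0, 0])

```text
clock: 18.9
position: [0.563, -0.3139, 0.0529]
tool_rot: [3.141, 0.001, 1.571]
force: [-9.3, 4.1, 26.8]
grip_width: 0.0344
finger_force: 84.7
```

```bash
python3 - <<'E'
from h import *
from workcell import monitor, viewer
s=viewer.grab_frame('scene');t=viewer.grab_frame('top')
o=monitor.observe(); print(o['position'],o['force'],o['clock'])
a=lambda im,u0,v0,w,h,s:cv2.resize(im[v0:v0+h,u0:u0+w],None,fx=s,fy=s,interpolation=cv2.INTER_CUBIC)
cv2.imwrite('pics/fin.png',np.hstack([a(s['img'],200,160,130,130,3),a(t['img'],215,110,130,130,3)])[:,:,::-1])
E
```

```text
[ 0.56296857 -0.313949    0.05290151] [-9.72300985  5.64721752 26.39965039] 19.0
```

View pics/fin.png

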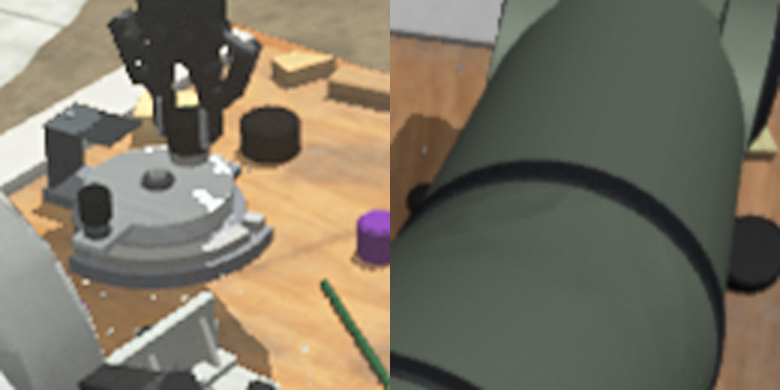

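The cap sits down on the seat at (187,145), with the gripper still on it. The knob is low at (95,210), and the push is steady at 26 N with no further travel.

```bash
python3 -c "
from workcell import bot
print(bot.job_done())"
```

```text
the job is handed in; nothing more can be done
None
```

The head is turned a quarter turn with the plunger down in its second notch, and the small cap is clicked onto the stud and seated; I handed the job in at about 19 s with the gripper still pressing it down at about 26 N.

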